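# Sticker two sawn blanks to dry on the piano maker's bench

## Robot

A 6-joint arm with a two-finger parallel gripper is mounted at the origin on the work surface. World frame = base frame: x ahead of the robot, y to its left, z up, the work surface at z = 0. Lengths are in m, angles in degrees, forces in N, time in s.
With the tool pointing down it reaches from about 0.35 to 0.875 m from the base axis. Payload 4.2 kg.
Tool frame: the origin (TCP) lies between the finger pads; the fingertips stand 19 mm ahead of it and the grasp point (between the pads) is the TCP; z points along the fingers, y is the line along which they close (so a half turn about z gives the same grasp; the last joint's range is limited). The gripper opens to 87 mm and grips with 3 to 60 N. Pads are 19 mm wide; open, the fingers measure 117 mm over their backs; the gripper's body (75 mm by 190 mm) begins 51 mm behind the grasp point.
Start: joints at [-59.725, 22.042, 0.453, 0, -68.411, -14.817], TCP at [0.167, -0.602, 0.242] pointing down, gripper open.
Joint ranges: [-179.83, 179.83], [-69.29, 118.12], [-61.27, 80.66], [-181.25, 117.63], [-171.15, -9.14], [-177.46, 177.46]. Speed limits (degrees/s): [159.86, 159.86, 180, 180, 180, 180].

## Interface

Orientations are given as a 3x3 rotation matrix whose columns are the frame's x, y, z axes.
In Python, from station import r gives the robot as it stands.
- The arm moves only by the tool drive_tool, never from a script. Its argument "steps" is one flat list of numbers, 7 for each row, row after row: the turn, a rotation vector about the tool's x, y, z in rad, then the shift along the tool's x, y, z in m, then the opening, from 0 (shut) to 1 (fully open). A call has 1 to 10 rows; each row shifts and turns the commanded pose from where the row before left it, along the tool's axes as they then stand; what a row does not reach is not made up. A row lasts 1/12 s, in which the tool goes at most 41.7 mm and 7.16 degrees, less where a joint would pass 70% of its speed; a pose out of reach is approached as far as the arm can. A call is refused whole if a number of a shift passes 0.0417 or a number of a turn 0.125, either way. A call with a gripper value outside its range is refused whole. The fingers move at their own pace and stop on an object; the grip force is fixed at half the most. Time passes only in rows, so rows that do not move let the fingers close. It gives the time, the measured TCP pose, the force, the opening and the grip force at its end, in the units of the state.
- r.sense(): the state, without advancing time (a new reading comes with each control period).
- r.capture(name): name is "scene" or "top"; returns the picture (400x640x3 uint8, blue, green, red); there is no depth.
- r.camera_params(name): a dict with "camera_matrix" (3x3 intrinsics, pixels), "extrinsics" (4x4, takes a point from world to camera coordinates). Camera axes: x right, y down, z forward; pixel columns grow to the right and rows downward; lengths in m; the calibration is good to about 2 mm. A picture is of the moment at which its call begins. camera_params takes no time and is no camera call.
- r.finish_job(): hands the job in; it is judged then, once.
The state is a dict: "time_s": time; "joints": joint angles; "joint_velocities": joint speeds; "effort": joint torques, N m; "tcp_pos": TCP position; "ee_rot": TCP orientation; "wrist_force": force on the tool from outside, world axes, zero at the start; "moment": the same for the moment, N m; "gripper_width": opening from 0.0 (shut) to 1.0 (fully open); "gripper_force": force on a finger pad.
Only numpy, scipy, OpenCV 4.12 (cv2) and the standard library are available. Lean on these libraries where they do the work, as an engineer would, in place of code of your own. Each camera call takes 0.05 s, during which the arm holds its last target. There are 200 camera calls.

## Task

Sticker the two freshly sawn blanks on the drying stand: lay the wide dark walnut blank centred along the stand across its two bearers, then the two stickers (spacer sticks) square across it, one directly above each bearer (either sticker on either side), then the narrower pale maple blank centred on the stickers in line with the walnut one, and last stand the iron weight upright on the middle of the maple. Do not push about or tip the green sealer tin standing among them.

Things in the scene. Friction and masses are not known exactly. Their poses are not given: they have to be found in the camera images.
- stand: Drying stand, fixed to the bench: white-faced base board 270 x 120 mm, 12 mm thick, with two wooden bearers across it. Origin on the bench under its centre; x along its length, y across it along the bearers, z up. The tops of the bearers are 30 mm above the bench.
- bearer_near (a point): Middle of the top face of the bearer on the stand's -x side (usually nearer the robot), 80 mm from the stand's centre. The bearer is 20 mm wide (along the stand's x), 120 mm long (along the stand's y) and 18 mm high above the base board.
- bearer_far (a point): Middle of the top face of the other, equal bearer, 80 mm from the stand's centre on its +x side.
- walnut_mid (a point): Wide dark-brown walnut blank with green wax-sealed ends, 240 x 60 x 20 mm, 0.19 kg, lying flat on the bench at the start. The point is its very centre, half-way up (10 mm above its underside); x along its length, y across its width, z up. On the stand its centre comes to 40 mm above the bench.
- maple_mid (a point): Narrower pale maple blank with red wax-sealed ends, 240 x 46 x 20 mm, 0.16 kg, lying flat on the bench at the start. The point is its very centre, half-way up; x along its length, y across its width, z up. In the finished stack its centre is 80 mm above the bench.
- beech_sticker_mid (a point): Light tan beech sticker (spacer stick), 110 x 20 x 20 mm, 0.03 kg, lying on the bench at the start. The point is its very centre, half-way up; x along its length, z up. In the finished stack its centre is 60 mm above the bench and its length lies along the stand's y.
- grey_sticker_mid (a point): Blue-grey plastic sticker, otherwise the same: 110 x 20 x 20 mm, 0.03 kg, lying on the bench at the start. The point is its very centre, half-way up; x along its length, z up. It too ends 60 mm above the bench (centre), along the stand's y.
- weight_rib (a point): Black iron weight, about 0.7 kg, upright at the start: foot plate 90 x 46 mm, 16 mm thick, with an upright grip rib on its middle, 50 mm long, 14 mm thick, 44 mm high (60 mm in all). The point is the rib's middle, 38 mm above the underside and 22 mm above the foot plate; x along rib and foot, y across the rib (grip there), z up. In the finished stack it is 128 mm above the bench.
- tin_mid (a point): Round green tin of end-grain sealer with a paper band and a brass-coloured lid, 68 mm across, 76 mm high, standing among the things; to be left alone. The point is its centre, half-way up.
Things that resemble listed ones, but are neither listed nor needed, are in the scene too. Leave any yellow look-alike of the part that bears walnut_mid alone.

How it is judged:
By the outcome, as a careful person would: the job done as asked, in the order asked, and still so for the second after the job is handed in, with the robot touching nothing.
It also fails if it takes over 128 s, if anything falls off the work surface, if the arm or the gripper's body presses on something with over 40 N, if the wrist force passes 120 N, or if a joint passes its speed limit or range.

## Working session

There is one attempt and no reset: what is moved stays moved. The work goes in short steps, Python scripts to look and compute and a tool call to move; the robot and the scene stay as the last step left them, time stands still between calls to the robot, and variables do not carry over. Pictures are saved under pics/ and viewed, at most 15 in all, crops included, and the job is handed in when it is done.

Besides the shell and the picture viewer there is one more tool, called by a JSON object that holds its "method" and its "body", one argument or row to a line. drive_tool: Moves the arm, as the interface text tells. Its arguments: {"type":"object","properties":{"steps":{"type":"array"}},"required":["steps"]}

```bash
mkdir -p pics
python3 - <<'E'
from station import r
import cv2
for n in("scene","top"):
    cv2.imwrite(f"pics/{n}0.png",r.capture(n)); p=r.camera_params(n); print(n,p)
print(r.sense())
E
```

```text
scene {'camera_matrix': array([[403.35888123,   0.        , 324.41270516],
       [  0.        , 403.35888123, 203.31515731],
       [  0.        ,   0.        ,   1.        ]]), 'extrinsics': array([[ 0.62912552,  0.7771364 , -0.0161275 , -0.29262797],
       [ 0.50143174, -0.4216096 , -0.75552071, -0.16099312],
       [-0.59394216,  0.46723052, -0.65492622,  1.3648374 ],
       [ 0.        ,  0.        ,  0.        ,  1.        ]])}
top {'camera_matrix': array([[413.33041527,   0.        , 322.45352014],
       [  0.        , 413.33041527, 204.22795096],
       [  0.        ,   0.        ,   1.        ]]), 'extrinsics': array([[ 0.01928933, -0.99976891, -0.00948965, -0.01812381],
       [-0.99257805, -0.01800902, -0.12026845,  0.44248759],
       [ 0.12006975,  0.01173911, -0.99269605,  1.23001413],
       [ 0.        ,  0.        ,  0.        ,  1.        ]])}
{'time_s': 0.1, 'joints': array([-5.97274544e+01,  2.20886807e+01,  3.88378985e-01, -2.49051973e-02,
       -6.84111854e+01, -1.48170855e+01]), 'joint_velocities': array([-0.05109125, -0.02033979,  0.10736581,  0.1476858 ,  0.02788895,
        0.05246683]), 'effort': array([-8.16942629e-04, -3.91691637e+01,  1.87933677e+01,  4.23183024e+00,
        1.34453183e-02, -7.00923147e-05]), 'tcp_pos': array([ 0.16644884, -0.60191801,  0.24055078]), 'ee_rot': array([[-9.63880584e-01, -2.66334038e-01, -6.31827388e-04],
       [-2.66334766e-01,  9.63878749e-01,  1.88420522e-03],
       [ 1.07177007e-04,  1.98442643e-03, -9.99998025e-01]]), 'wrist_force': array([-0.32576802, -0.34625985, -0.10971339]), 'moment': array([ 0.0272614 , -0.0287648 ,  0.01074513]), 'gripper_force': 0.0, 'gripper_width': 1.0005261991315813}
```

View pics/scene0.png

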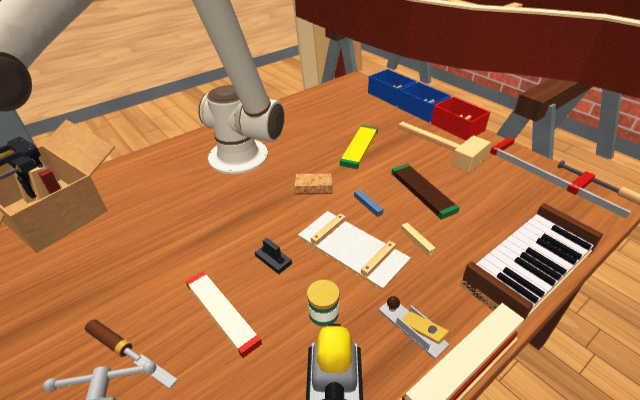

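View pics/top0.png

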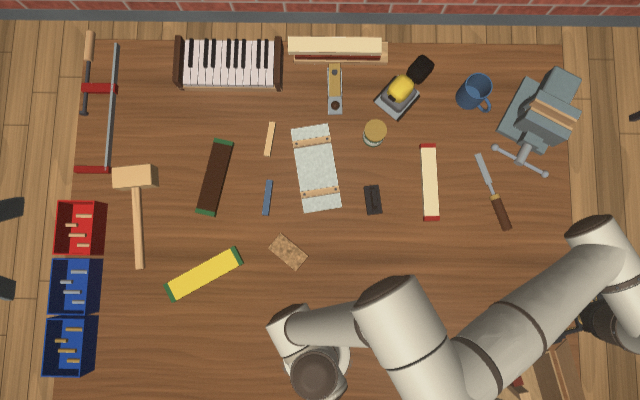

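Top view: walnut (dark, green ends) at (215,177), with the yellow look-alike at (204,275). Maple (red ends) is at (430,182), beech sticker (269,139), grey sticker (267,198), weight (373,200), tin (375,132), stand (316,168). The cream plank at the top edge (337,48) and the cork (288,252) are clutter. The dark brown blank with green ends fits the walnut; the yellow one is to be left alone.

```bash
cat > h.py <<'E'
from station import r
import cv2, numpy as np
def ray(n,px,z):
    p=r.camera_params(n);E=p["extrinsics"];R=E[:3,:3];t=E[:3,3];c=-R.T@t
    px=np.atleast_2d(px).astype(float)
    d=np.c_[px,np.ones(len(px))]@np.linalg.inv(p["camera_matrix"]).T@R
    return (c+d*((z-c[2])/d[:,2])[:,None])[:,:2]
def proj(n,P):
    p=r.camera_params(n);E=p["extrinsics"];q=p["camera_matrix"]@(E[:3,:3]@np.array(P)+E[:3,3]);return q[:2]/q[2]
def blob(n,im,roi,lo,hi,z):
    """largest colour blob in roi (x0,y0,x1,y1) -> world rectangle centre, size, long-axis angle"""
    x0,y0,x1,y1=roi; k=4
    c=cv2.resize(im[y0:y1,x0:x1],None,fx=k,fy=k,interpolation=cv2.INTER_CUBIC)
    m=cv2.inRange(cv2.cvtColor(c,cv2.COLOR_BGR2HSV),np.array(lo),np.array(hi))
    m=cv2.morphologyEx(m,cv2.MORPH_CLOSE,np.ones((9,9)))
    cs,_=cv2.findContours(m,cv2.RETR_EXTERNAL,cv2.CHAIN_APPROX_NONE)
    if not cs: return None
    q=max(cs,key=cv2.contourArea)[:,0,:]
    w=ray(n,(q+.5)/k-.5+[x0,y0],z)
    (cx,cy),(a,b),_=cv2.minAreaRect((w*1e4).astype(np.float32)); bx=cv2.boxPoints(cv2.minAreaRect((w*1e4).astype(np.float32)))
    e=max((bx[1]-bx[0],bx[2]-bx[1]),key=np.linalg.norm)
    return np.round([cx/10,cy/10,max(a,b)/10,min(a,b)/10,np.degrees(np.arctan2(e[1],e[0]))%180],1)
E
python3 - <<'E'
from h import *
im=cv2.imread("pics/top0.png"); hsv=cv2.cvtColor(im,cv2.COLOR_BGR2HSV)
for p in [(225,150),(215,180),(224,141),(207,212),(430,182),(430,147),(430,217),(269,139),(267,198),(373,200),(370,208),(316,168),(316,143),(250,180),(350,180)]: print(p,hsv[p[1],p[0]])
cv2.imwrite("pics/c1.png",cv2.resize(im[90:310,150:450],None,fx=2.66,fy=2.66,interpolation=cv2.INTER_CUBIC))
E
```

```text
(225, 150) [ 13 144  76]
(215, 180) [ 11 141  76]
(224, 141) [ 62  96 106]
(207, 212) [ 61  87 111]
(430, 182) [ 21  71 231]
(430, 147) [  9 117 185]
(430, 217) [  3 177 161]
(269, 139) [ 17 103 222]
(267, 198) [103  73 133]
(373, 200) [12 40 64]
(370, 208) [11 31 66]
(316, 168) [ 35  17 198]
(316, 143) [ 16 104 179]
(250, 180) [ 14 139 138]
(350, 180) [ 14 132 143]
```

View pics/c1.png

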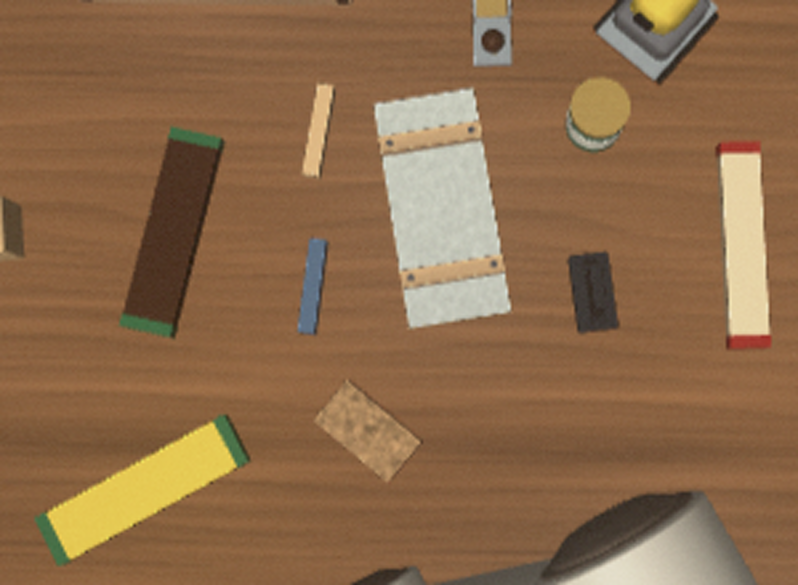

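The enlarged crop confirms it: the walnut is the dark blank at crop (171,232), i.e. top (215,177). The yellow one at crop (140,490) is the decoy.

Run:
```python
from h import *
for n in("top","scene"):
    im=cv2.imread(f"pics/{n}0.png"); T=n=="top"
    S=dict(walnut=((190,130,240,222) if T else (380,155,470,225),(0,0,0),(25,255,100),.02),
     maple=((410,135,450,230) if T else (180,265,270,360),(14,20,170),(40,100,255),.02),
     beech=((255,115,282,162) if T else (395,215,445,260),(10,60,185),(30,130,255),.02),
     grey=((255,175,280,220) if T else (345,180,390,222),(90,40,60),(125,255,255),.02),
     weight=((355,175,395,222) if T else (245,230,300,280),(0,0,0),(180,255,95),.016),
     stand=((285,115,350,220) if T else (290,200,415,292),(0,0,120),(180,60,255),.012),
     bearF=((285,130,345,156) if T else (355,230,402,280),(10,75,150),(22,130,255),.03),
     bearN=((295,180,350,204) if T else (305,205,350,250),(10,75,150),(22,130,255),.03),
     tin=((355,115,395,150) if T else (300,275,345,305),(15,100,100),(28,255,255),.076))
    for k,v in S.items(): print(n,k,blob(n,im,*v))
```

```text
top walnut [522.9 325.1 240.6  67.1 168.6]
top maple [ 521.6 -337.3  211.8   47.4    2.3]
top beech [648.  161.2 110.4  19.5 172.4]
top grey [462.6 160.8 107.8  19.5 174.4]
top weight [ 462.3 -162.6   91.7   48.7    8.3]
top stand [556.4  13.5 151.4 121.   10.6]
top bearF [642.8  22.5 142.2  44.2  94. ]
top bearN [486.7   6.8 134.9  57.6 100.6]
top tin [ 654.6 -160.7  102.5   76.5    3.2]
scene walnut [528.  316.7 236.2  75.  168.6]
scene maple [ 522.5 -340.2  213.2   48.6    2.3]
scene beech [651.8 158.3 110.7  21.  172.4]
scene grey [472.3 152.  121.3  31.5 174.5]
scene weight [ 462.1 -165.1  113.6   60.4    8.1]
scene stand [562.1  11.8 140.9 120.9  10.5]
scene bearF [613.3  14.3 139.2 120.5  94.5]
scene bearN [481.9 -14.2 140.1  82.5 102.3]
scene tin [ 664.  -164.6   68.6   65.    50.4]
```

```bash
cat >> h.py <<'E'
def rect(n,im,roi,ranges,z,k=4):
    """min rectangle round ALL masked pixels of several colour ranges"""
    x0,y0,x1,y1=roi
    h=cv2.cvtColor(cv2.resize(im[y0:y1,x0:x1],None,fx=k,fy=k,interpolation=cv2.INTER_CUBIC),cv2.COLOR_BGR2HSV)
    m=sum(cv2.inRange(h,np.array(a),np.array(b))//255 for a,b in ranges).astype(np.uint8)
    m=cv2.morphologyEx(m,cv2.MORPH_OPEN,np.ones((7,7)))
    v,u=np.nonzero(m); w=ray(n,(np.c_[u,v]+.5)/k-.5+[x0,y0],z)
    q=cv2.minAreaRect((w*1e4).astype(np.float32)); bx=cv2.boxPoints(q); e=max((bx[1]-bx[0],bx[2]-bx[1]),key=np.linalg.norm)
    return np.round([q[0][0]/10,q[0][1]/10,max(q[1])/10,min(q[1])/10,np.degrees(np.arctan2(e[1],e[0]))%180],1)
def plan(x,y,z,yaw):
    """mm, deg of tool y: turn about tool z (rad, after levelling tool x,y) and then shift in the turned tool axes (mm)"""
    from scipy.spatial.transform import Rotation as Ro
    s=r.sense();R=s["ee_rot"];a=np.radians(yaw);Y=np.array([np.cos(a),np.sin(a),0]);Z=np.array([0,0,-1.]);
    G=np.c_[np.cross(Y,Z),Y,Z]
    print("t",s["time_s"],"tcp",np.round(s["tcp_pos"]*1e3,1),"j",np.round(s["joints"]),"w",round(s["gripper_width"],3),"F",np.round(s["wrist_force"],1))
    d=np.array([x,y,z])-s["tcp_pos"]*1e3
    print("turn",np.round(Ro.from_matrix(R.T@G).as_rotvec(),3),"shift after",np.round(G.T@d,1),"shift before",np.round(R.T@d,1))
E
python3 - <<'E'
from h import *
im=cv2.imread("pics/top0.png")
print(rect("top",im,(185,130,245,222),[((0,0,0),(25,255,95)),((45,60,40),(80,255,255))],.02))
print(rect("top",im,(410,135,450,230),[((14,20,170),(40,100,255)),((0,165,100),(8,255,255)),((172,165,100),(180,255,255))],.02))
print(rect("top",im,(285,115,350,220),[((0,0,120),(180,50,255))],.012))
im=cv2.imread("pics/scene0.png")
print(rect("scene",im,(290,200,415,292),[((0,0,120),(180,50,255))],.012))
print(rect("scene",im,(380,155,470,225),[((0,0,0),(25,255,95)),((45,60,40),(80,255,255))],.02))
plan(523,325,150,78.6)
E
```

```text
[524.  325.  239.3  65.9 168.4]
[ 520.6 -337.   240.6   48.2    2.3]
[560.5  14.2 271.1 120.6  10.4]
[563.   11.8 269.4 120.2  10.4]
[531.8 317.1 253.9  76.  168.6]
t 0.1 tcp [ 166.4 -601.9  240.6] j [-60.  22.   0.  -0. -68. -15.] w 1.001 F [-0.3 -0.3 -0.1]
turn [ 0.002 -0.001  0.469] shift after [-166.3  979.1   90.6] shift before [-590.6  798.3   92.1]
```

{"method": "drive_tool", "body": {
  "steps": [0,0,0.117,0,0,0,1,0,0,0.117,0,0,0,1,0,0,0.117,0,0,0,1,0,0,0.117,0,0,0,1,0,0,0,-0.006,0.037,0,1,0,0,0,-0.006,0.037,0,1,0,0,0,-0.006,0.037,0,1,0,0,0,-0.006,0.037,0,1,0,0,0,-0.006,0.037,0,1,0,0,0,-0.006,0.037,0,1]
}}

```text
time_s: 0.93
tcp_pos: [0.2456, -0.39, 0.2411]
ee_rot: [[-0.98, 0.198, -0.0], [0.198, 0.98, 0.001], [0.001, 0.001, -1.0]]
wrist_force: [1.0, -0.0, 0.0]
gripper_width: 0.999
gripper_force: 0.0
```

{"method": "drive_tool", "body": {
  "steps": [0,0,0,-0.006,0.037,0,1,0,0,0,-0.006,0.037,0,1,0,0,0,-0.006,0.037,0,1,0,0,0,-0.006,0.037,0,1,0,0,0,-0.006,0.037,0,1,0,0,0,-0.006,0.037,0,1,0,0,0,-0.006,0.037,0,1,0,0,0,-0.006,0.037,0,1,0,0,0,-0.006,0.037,0,1,0,0,0,-0.006,0.037,0,1]
}}

```text
time_s: 1.77
tcp_pos: [0.3771, -0.039, 0.2416]
ee_rot: [[-0.981, 0.196, 0.0], [0.196, 0.981, 0.0], [-0.0, 0.0, -1.0]]
wrist_force: [2.0, -0.4, 0.6]
gripper_width: 0.996
gripper_force: 0.0
```

```bash
python3 -c "
from h import *
plan(525,325,120,78.5)"
```

```text
t 1.7667 tcp [377.1 -39.  241.6] j [  19.   -3.  -31.   -0.  -62. -120.] w 0.996 F [ 2.  -0.4  0.6]
turn [0.    0.    0.003] shift after [-72.4 386.1 121.6] shift before [-73.5 385.9 121.8]
```

{"method": "drive_tool", "body": {
  "steps": [0,0,0,-0.0073,0.0386,0.004,1,0,0,0,-0.0073,0.0386,0.004,1,0,0,0,-0.0073,0.0386,0.004,1,0,0,0,-0.0073,0.0386,0.004,1,0,0,0,-0.0073,0.0386,0.004,1,0,0,0,-0.0073,0.0386,0.004,1,0,0,0,-0.0073,0.0386,0.004,1,0,0,0,-0.0073,0.0386,0.004,1,0,0,0,-0.0073,0.0386,0.004,1,0,0,0,-0.0073,0.0386,0.004,1]
}}

```text
time_s: 2.6
tcp_pos: [0.525, 0.3249, 0.2007]
ee_rot: [[-0.98, 0.197, -0.001], [0.197, 0.98, -0.001], [0.001, -0.001, -1.0]]
wrist_force: [0.4, -1.1, 1.0]
gripper_width: 1.004
gripper_force: 0.0
```

```bash
python3 -c "
from h import *
plan(525,325,22,78.5)
t=r.capture('top');s=r.capture('scene')
a=t[110:260,150:350];b=s[100:250,340:540]
cv2.imwrite('pics/c2.png',cv2.resize(np.hstack([a,b]),None,fx=2,fy=2))"
```

```text
t 2.6 tcp [525.  324.9 200.7] j [  47.   23.   -4.   -0.  -63. -148.] w 1.004 F [ 0.4 -1.1  1. ]
turn [-0.001 -0.001  0.003] shift after [0.000e+00 1.000e-01 1.787e+02] shift before [-1.000e-01  2.000e-01  1.787e+02]
```

View pics/c2.png

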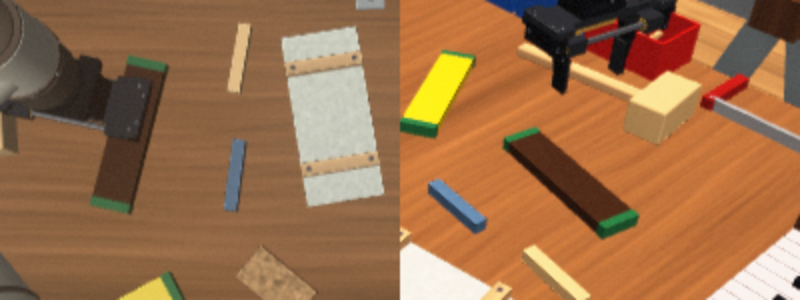

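Picture: the gripper is over the walnut's middle (left half, about (125,120)), fingers aligned across it. The mallet is well clear.

{"method": "drive_tool", "body": {
  "steps": [0,0,0,0,0,0.035,1,0,0,0,0,0,0.035,1,0,0,0,0,0,0.035,1,0,0,0,0,0,0.03,1,0,0,0,0,0,0.025,1,0,0,0,0,0,0.017,1,0,0,0,0,0,0,0,0,0,0,0,0,0,0,0,0,0,0,0,0,0,0,0,0,0,0,0,0]
}}

```text
time_s: 3.53
tcp_pos: [0.5251, 0.3233, 0.0255]
ee_rot: [[-0.98, 0.197, 0.001], [0.197, 0.98, 0.001], [-0.001, 0.001, -1.0]]
wrist_force: [-0.3, 0.2, -0.3]
gripper_width: 0.777
gripper_force: 0.0
```

{"method": "drive_tool", "body": {
  "steps": [0,0,0,0,0,0,0,0,0,0,0,0,0,0,0,0,0,0,0,-0.01,0,0,0,0,0,0,-0.03,0,0,0,0,0,0,-0.04,0,0,0,0,0,0,-0.04,0]
}}

```text
time_s: 4.03
tcp_pos: [0.5239, 0.3223, 0.1453]
ee_rot: [[-0.98, 0.197, -0.003], [0.197, 0.98, -0.002], [0.002, -0.003, -1.0]]
wrist_force: [1.4, 1.5, -1.3]
gripper_width: 0.685
gripper_force: 30.0
```

```bash
python3 -c "
from h import *
im=r.capture('top')
cv2.imwrite('pics/w2.png',im)
for roi in((195,120,245,165),(180,180,230,232)): print(blob('top',im,roi,(45,60,40),(80,255,255),.118))
plan(562,13,143,100.4)"
```

```text
[640.  306.5  63.4  13.9  79. ]
[414.1 352.1  63.4  14.4  78.8]
t 4.0833 tcp [528.5 325.5 156.1] j [  47.   25.   -8.    0.  -56. -148.] w 0.686 F [2.3 1.1 5.6]
turn [ 0.008  0.013 -0.377] shift after [  23.4 -313.4   13.1] shift before [ -93.5 -300.1   11. ]
```

{"method": "drive_tool", "body": {
  "steps": [0,0,-0.094,0,0,0,0,0,0,-0.094,0,0,0,0,0,0,-0.094,0,0,0,0,0,0,-0.094,0,0,0,0,0,0,0,0.0039,-0.039,0,0,0,0,0,0.0039,-0.039,0,0,0,0,0,0.0039,-0.039,0,0,0,0,0,0.0039,-0.039,0,0,0,0,0,0.0039,-0.039,0,0,0,0,0,0.0039,-0.039,0,0]
}}

```text
time_s: 4.92
tcp_pos: [0.5425, 0.0869, 0.145]
ee_rot: [[-0.984, -0.177, -0.0], [-0.177, 0.984, 0.0], [0.0, 0.0, -1.0]]
wrist_force: [1.0, -0.1, -2.4]
gripper_width: 0.688
gripper_force: 30.0
```

{"method": "drive_tool", "body": {
  "steps": [0,0,0,0,-0.039,0,0,0,0,0,0,-0.034,0,0,0,0,0,0,0,0,0,0,0,0,0,0,0,0]
}}

```text
time_s: 5.25
tcp_pos: [0.5558, 0.015, 0.1448]
ee_rot: [[-0.985, -0.173, -0.0], [-0.173, 0.985, 0.0], [0.0, 0.0, -1.0]]
wrist_force: [-0.1, 0.0, -1.3]
gripper_width: 0.687
gripper_force: 30.0
```

```bash
python3 -c "
from h import *
plan(562,13,143,100.4)
im=r.capture('top')
cv2.imwrite('pics/w3.png',im)
z=r.sense()['tcp_pos'][2]-.003
for roi in((270,80,370,150),(270,150,370,230)): print(blob('top',im,roi,(45,60,40),(80,255,255),z))"
```

```text
t 5.25 tcp [555.8  15.  144.8] j [ 18.  21. -17.  -0. -52. -98.] w 0.687 F [-0.1  0.  -1.3]
turn [ 0.    -0.    -0.008] shift after [-5.8 -3.1  1.8] shift before [-5.8 -3.   1.8]
[ 6.204e+02 -1.286e+02  2.500e+00  5.000e-01  4.490e+01]
[443.1  -2.3  59.1  14.9  99.9]
```

{"method": "drive_tool", "body": {
  "steps": [0,0,-0.008,-0.0075,-0.003,0,0,0,0,0,0,0,0.03,0,0,0,0,0,0,0.03,0,0,0,0,0,0,0.018,0,0,0,0,0,0,0.008,0,0,0,0,0,0,0.003,0,0,0,0,0,0,0.002,0,0,0,0,0,0,0,0]
}}

```text
time_s: 5.97
tcp_pos: [0.5644, 0.0164, 0.0553]
ee_rot: [[-0.982, -0.188, 0.0], [-0.188, 0.982, -0.0], [-0.0, -0.0, -1.0]]
wrist_force: [-1.9, 0.1, 2.1]
gripper_width: 0.688
gripper_force: 30.0
```

```bash
python3 -c "
from h import *
plan(563.5,13,53.7,100.4)"
```

```text
t 5.9667 tcp [564.4  16.4  55.3] j [ 18.  28. -21.   0. -41. -97.] w 0.688 F [-1.9  0.1  2.1]
turn [-0.     0.     0.007] shift after [ 1.5 -3.1  1.6] shift before [ 1.5 -3.1  1.6]
```

{"method": "drive_tool", "body": {
  "steps": [0,0,0,0,0,-0.003,0,0,0,0,0,0,0,0,0,0,0,0,0,0,0]
}}

```text
time_s: 6.22
tcp_pos: [0.5649, 0.016, 0.0572]
ee_rot: [[-0.983, -0.186, 0.002], [-0.186, 0.983, 0.0], [-0.002, 0.0, -1.0]]
wrist_force: [-0.5, 0.2, -2.0]
gripper_width: 0.686
gripper_force: 30.0
```

```bash
python3 -c "
from h import *
plan(563.5,13,53.7,100.4)
im=r.capture('top')
cv2.imwrite('pics/w4.png',im)
z=.05
plan(563.5,13,53.7,100.4)
for roi in((270,80,370,150),(270,150,370,230)): print(blob('top',im,roi,(45,50,40),(85,255,255),z))"
```

```text
t 6.2167 tcp [564.9  16.   57.2] j [ 18.  28. -21.   0. -41. -97.] w 0.686 F [-0.5  0.2 -2. ]
turn [0.    0.002 0.005] shift after [ 2.  -2.7  3.5] shift before [ 2.  -2.6  3.5]
t 6.2667 tcp [564.6  15.7  56.9] j [ 18.  28. -21.   0. -41. -97.] w 0.682 F [-0.4 -0.8 -1.7]
turn [0.    0.001 0.005] shift after [ 1.6 -2.5  3.2] shift before [ 1.6 -2.5  3.2]
[ 6.473e+02 -1.366e+02  3.800e+00  5.000e-01  4.490e+01]
[452.8  -2.8  60.4  15.5 100.6]
```

View pics/w4.png

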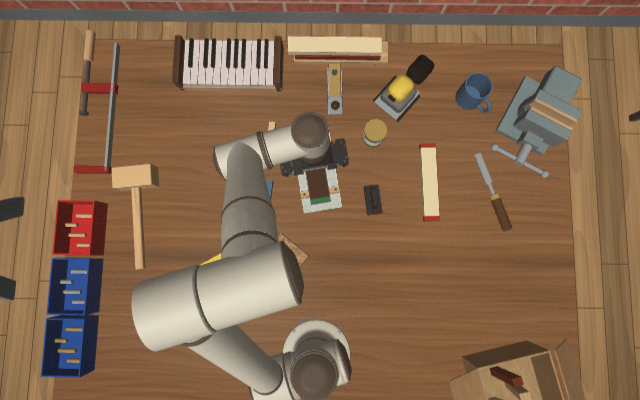

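The walnut's near end is at (319,199) in line with the stand, about 3 mm to +y of centre. I'll nudge it, lower and release.

{"method": "drive_tool", "body": {
  "steps": [0,0,0.004,0.001,-0.0035,0,0,0,0,0,0,0,0,0,0,0,0,0,0,0.002,0,0,0,0,0,0,0.0015,0,0,0,0,0,0,0,0,0,0,0,0,0,0,0.85,0,0,0,0,0,0,0.85,0,0,0,0,0,0,0.85,0,0,0,0,0,0,0.9]
}}

```text
time_s: 7.02
tcp_pos: [0.5638, 0.0116, 0.0528]
ee_rot: [[-0.984, -0.181, -0.0], [-0.181, 0.984, -0.0], [0.0, -0.0, -1.0]]
wrist_force: [0.6, 0.8, 0.1]
gripper_width: 0.858
gripper_force: 0.0
```

{"method": "drive_tool", "body": {
  "steps": [0,0,0,0,0,-0.02,1,0,0,0,0,0,-0.04,1,0,0,0,0,0,-0.04,1,0,0,0,0,0,-0.04,1]
}}

```text
time_s: 7.35
tcp_pos: [0.5633, 0.0115, 0.1941]
ee_rot: [[-0.984, -0.181, -0.002], [-0.181, 0.984, -0.001], [0.002, -0.0, -1.0]]
wrist_force: [0.3, 0.4, 0.0]
gripper_width: 0.991
gripper_force: 0.0
```

```bash
python3 -c "
from h import *
plan(648,162,130,262.4)"
```

```text
t 7.35 tcp [563.3  11.5 194.1] j [ 18.  18. -12.   0. -59. -97.] w 0.991 F [0.3 0.4 0. ]
turn [ 2.000e-03 -1.000e-03 -2.827e+00] shift after [  64.1 -160.4   64.1] shift before [-110.7  132.7   63.8]
```

{"method": "drive_tool", "body": {
  "steps": [0,0,-0.123,0,0,0,0.6,0,0,-0.123,0,0,0,0.6,0,0,-0.123,0,0,0,0.6,0,0,-0.123,0,0,0,0.6,0,0,-0.123,0,0,0,0.6,0,0,-0.123,0,0,0,0.6,0,0,-0.123,0,0,0,0.6,0,0,-0.123,0,0,0,0.6,0,0,-0.123,0,0,0,0.6,0,0,-0.123,0,0,0,0.6]
}}

```text
time_s: 8.18
tcp_pos: [0.5636, 0.0116, 0.1926]
ee_rot: [[-0.152, -0.988, -0.001], [-0.988, 0.152, -0.0], [0.0, 0.001, -1.0]]
wrist_force: [0.7, -0.0, 0.9]
gripper_width: 0.607
gripper_force: 0.0
```

{"method": "drive_tool", "body": {
  "steps": [0,0,-0.123,0,0,0,0.6,0,0,-0.123,0,0,0,0.6,0,0,-0.123,0,0,0,0.6,0,0,-0.123,0,0,0,0.6,0,0,-0.123,0,0,0,0.6,0,0,-0.123,0,0,0,0.6,0,0,-0.123,0,0,0,0.6,0,0,-0.123,0,0,0,0.6,0,0,-0.123,0,0,0,0.6,0,0,-0.123,0,0,0,0.6]
}}

```text
time_s: 9.02
tcp_pos: [0.5636, 0.0116, 0.1926]
ee_rot: [[0.881, -0.474, -0.001], [-0.474, -0.881, -0.0], [-0.001, 0.0, -1.0]]
wrist_force: [0.6, -0.3, -0.4]
gripper_width: 0.599
gripper_force: 0.0
```

{"method": "drive_tool", "body": {
  "steps": [0,0,-0.122,0,0,0,0.6,0,0,-0.122,0,0,0,0.6,0,0,-0.122,0,0,0,0.6,0,0,0,0.013,-0.032,0.01,0.6,0,0,0,0.013,-0.032,0.01,0.6,0,0,0,0.013,-0.032,0.01,0.6,0,0,0,0.013,-0.032,0.01,0.6,0,0,0,0.013,-0.032,0.01,0.6,0,0,0,0,0,0,0.6]
}}

```text
time_s: 9.77
tcp_pos: [0.6508, 0.166, 0.139]
ee_rot: [[0.992, -0.129, -0.002], [-0.129, -0.992, -0.001], [-0.002, 0.001, -1.0]]
wrist_force: [0.4, -0.7, -0.3]
gripper_width: 0.598
gripper_force: 0.0
```

```bash
python3 -c "
from h import *
plan(649.5,160,22,262.4)
im=r.capture('scene');cv2.imwrite('pics/s5.png',im)
t=r.capture('top');cv2.imwrite('pics/t5.png',t)
print(blob('scene',im,(395,215,445,260),(10,60,185),(30,130,255),.02))
print(rect('scene',im,(290,180,420,292),[((0,0,0),(25,255,95)),((45,60,40),(80,255,255))],.05))
print(rect('top',t,(285,115,350,215),[((0,0,0),(25,255,95)),((45,60,40),(80,255,255))],.05))
cv2.imwrite('pics/c3.png',cv2.resize(np.hstack([im[150:310,270:470],t[90:250,240:440]]),None,fx=2,fy=2,interpolation=cv2.INTER_CUBIC))"
```

```text
t 9.7667 tcp [650.8 166.  139. ] j [ 28.  31.   0.  -0. -59.  55.] w 0.598 F [ 0.4 -0.7 -0.3]
turn [0.001 0.002 0.003] shift after [ -0.5   6.2 117. ] shift before [ -0.3   6.  117. ]
[656.8 157.3 121.   25.  169.9]
[551.3 110.2 286.2 247.7 100.2]
[581.1  42.4 287.6 108.8  10.6]
```

View pics/c3.png

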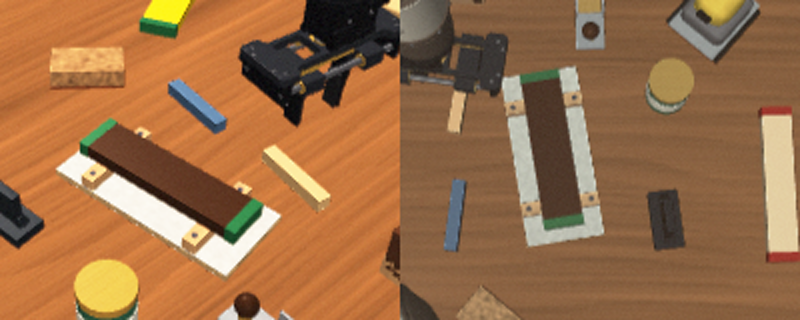

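Walnut lies across both bearers, centred and in line (right half, (553,150)). The gripper is above the beech sticker (right half, (456,110)). Descending now.

{"method": "drive_tool", "body": {
  "steps": [0,0,0,0,0.006,0.035,0.6,0,0,0,0,0,0.035,0.6,0,0,0,0,0,0.028,0.6,0,0,0,0,0,0.018,0.6,0,0,0,0,0,0,0,0,0,0,0,0,0,0,0,0,0,0,0,0,0,0,0,0,0,0,0,0,0,0,0,0,0,-0.01,0,0,0,0,0,0,-0.04,0]
}}

```text
time_s: 10.7
tcp_pos: [0.6448, 0.1541, 0.0727]
ee_rot: [[0.991, -0.135, -0.011], [-0.135, -0.991, -0.004], [-0.011, 0.005, -1.0]]
wrist_force: [0.1, -0.9, -0.9]
gripper_width: 0.232
gripper_force: 0.0
```

{"method": "drive_tool", "body": {
  "steps": [0,0,0,0,0,-0.04,0,0,0,0,0,0,-0.03,0,0,0,0,0,0,0,0]
}}

```text
time_s: 10.95
tcp_pos: [0.6533, 0.1571, 0.1582]
ee_rot: [[0.991, -0.132, 0.018], [-0.132, -0.991, 0.006], [0.017, -0.008, -1.0]]
wrist_force: [0.6, 0.2, 1.9]
gripper_width: 0.038
gripper_force: 0.0
```

```bash
python3 -c "
from h import *
t=cv2.imread('pics/t5.png')
for roi in((297,118,335,142),(297,185,340,212)): print(blob('top',t,roi,(45,50,40),(85,255,255),.05))
print(blob('top',t,(298,128,335,205),(0,0,0),(30,255,100),.05))
plan(562+78.7,13+14.4,140,190.4)"
```

```text
[674.6  34.4  60.4  13.6 100.5]
[451.2  -6.4  60.3  15.7 100.6]
[565.1  13.6 214.3  60.   10.4]
t 10.95 tcp [653.3 157.1 158.2] j [ 27.  30.   0.   0. -60.  55.] w 0.038 F [0.6 0.2 1.9]
turn [-0.018 -0.009  1.257] shift after [125.3  35.8  18.2] shift before [  4.2 130.4  17.3]
```

Lifted before the fingers had closed, so I'll check the sticker and grip again.

{"method": "drive_tool", "body": {
  "steps": [0,0,0,0,0,0,0.6,0,0,0,0,0,0,0.6,0,0,0,0,0,0,0.6,0,0,0,0,0,0,0.6,0,0,0,0,0,0,0.6]
}}

```text
time_s: 11.37
tcp_pos: [0.6482, 0.1554, 0.1458]
ee_rot: [[0.991, -0.133, -0.002], [-0.133, -0.991, -0.001], [-0.002, 0.001, -1.0]]
wrist_force: [-0.6, -0.0, -0.6]
gripper_width: 0.327
gripper_force: 0.0
```

```bash
python3 -c "
from h import *
im=r.capture('scene');t=r.capture('top')
print(blob('scene',im,(390,205,450,265),(10,60,185),(30,130,255),.02))
plan(649.5,160,22,262.4)
cv2.imwrite('pics/c4.png',cv2.resize(np.hstack([im[150:310,300:500],t[90:250,220:420]]),None,fx=2,fy=2,interpolation=cv2.INTER_CUBIC))"
```

```text
[651.9 158.3 111.1  21.3 172.2]
t 11.4667 tcp [648.4 155.5 146.1] j [ 27.  30.  -0.  -0. -59.  55.] w 0.416 F [-0.1  0.2 -0.3]
turn [ 0.001  0.001 -0.001] shift after [  0.5  -4.6 124.1] shift before [  0.6  -4.7 124.1]
```

View pics/c4.png

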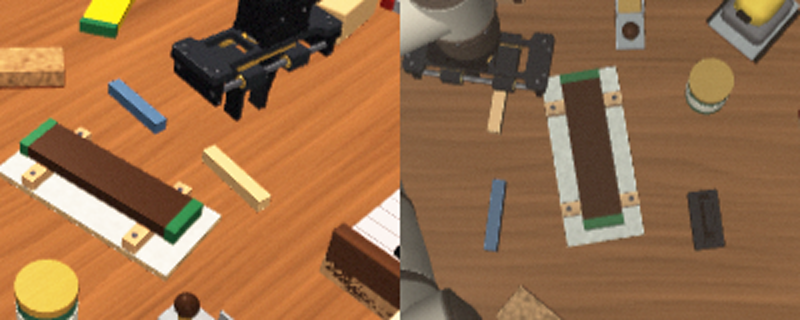

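Sticker unmoved at (235,178) in the left half; retry.

{"method": "drive_tool", "body": {
  "steps": [0,0,0,0.001,-0.004,0.035,0.6,0,0,0,0,0,0.035,0.6,0,0,0,0,0,0.033,0.6,0,0,0,0,0,0.02,0.6,0,0,0,0,0,0,0.6,0,0,0,0,0,0,0,0,0,0,0,0,0,0,0,0,0,0,0,0,0,0,0,0,0,0,0,0,0,0,0,0,0,0,0]
}}

```text
time_s: 12.3
tcp_pos: [0.6503, 0.1594, 0.0244]
ee_rot: [[0.991, -0.133, 0.0], [-0.133, -0.991, 0.0], [0.0, -0.0, -1.0]]
wrist_force: [0.4, 0.3, 0.2]
gripper_width: 0.306
gripper_force: 0.0
```

{"method": "drive_tool", "body": {
  "steps": [0,0,0,0,0,0,0,0,0,0,0,0,0,0,0,0,0,0,0,0,0]
}}

```text
time_s: 12.55
tcp_pos: [0.6503, 0.1594, 0.0243]
ee_rot: [[0.991, -0.133, 0.0], [-0.133, -0.991, 0.0], [0.0, -0.0, -1.0]]
wrist_force: [-0.2, -0.3, 0.5]
gripper_width: 0.228
gripper_force: 30.0
```

{"method": "drive_tool", "body": {
  "steps": [0,0,0,0,0,-0.02,0,0,0,0,0,0,-0.04,0,0,0,0,0,0,-0.04,0,0,0,0,0,0,-0.02,0,0,0,0.114,0,0,0,0,0,0,0.114,0,0,0,0,0,0,0.114,0,0,0,0,0,0,0.114,0,0,0,0,0,0,0.114,0,0,0,0,0,0,0.114,0,0,0,0]
}}

```text
time_s: 13.38
tcp_pos: [0.65, 0.1594, 0.1439]
ee_rot: [[0.68, -0.734, -0.0], [-0.734, -0.68, 0.0], [-0.0, 0.0, -1.0]]
wrist_force: [0.4, 1.0, 0.2]
gripper_width: 0.225
gripper_force: 30.0
```

{"method": "drive_tool", "body": {
  "steps": [0,0,0.114,0,0,0,0,0,0,0.114,0,0,0,0,0,0,0.114,0,0,0,0,0,0,0.114,0,0,0,0,0,0,0.114,0,0,0,0,0,0,0,0.031,0.008,0,0,0,0,0,0.031,0.008,0,0,0,0,0,0.031,0.008,0,0,0,0,0,0.031,0.008,0,0,0,0,0,0,0,0,0]
}}

```text
time_s: 14.22
tcp_pos: [0.6401, 0.0269, 0.144]
ee_rot: [[0.177, -0.984, -0.002], [-0.984, -0.177, -0.001], [0.0, 0.002, -1.0]]
wrist_force: [0.6, 0.6, -1.5]
gripper_width: 0.223
gripper_force: 30.0
```

```bash
python3 -c "
from h import *
plan(641.2,28,74.3,190.4)
im=r.capture('scene');cv2.imwrite('pics/s6.png',im)
print(blob('scene',im,(300,120,470,290),(12,60,205),(30,130,255),r.sense()['tcp_pos'][2]-.004))
"
```

```text
t 14.2167 tcp [640.1  26.9 144. ] j [ 17.  28.  -5.   0. -57.  -7.] w 0.223 F [ 0.6  0.6 -1.5]
turn [ 0.002 -0.    -0.004] shift after [-0.8 -1.3 69.7] shift before [-0.9 -1.4 69.6]
[512.2 399.3 167.9  91.7  25.6]
```

{"method": "drive_tool", "body": {
  "steps": [0,0,-0.004,-0.001,-0.0015,0.035,0,0,0,0,0,0,0.022,0,0,0,0,0,0,0.008,0,0,0,0,0,0,0.003,0,0,0,0,0,0,0.001,0,0,0,0,0,0,0,0]
}}

```text
time_s: 14.77
tcp_pos: [0.6435, 0.0336, 0.0761]
ee_rot: [[0.187, -0.982, 0.002], [-0.982, -0.187, 0.0], [0.0, -0.002, -1.0]]
wrist_force: [-0.1, 0.4, -0.3]
gripper_width: 0.227
gripper_force: 30.0
```

```bash
python3 -c "
from h import *
plan(641.2,28,74.3,190.4)
im=r.capture('top');cv2.imwrite('pics/t6.png',im)
cv2.imwrite('pics/c5.png',cv2.resize(np.hstack([r.capture('scene')[160:310,280:460],im[100:250,220:400]]),None,fx=2.2,fy=2.2,interpolation=cv2.INTER_CUBIC))
"
```

```text
t 14.7667 tcp [643.5  33.6  76.1] j [ 17.  32.  -8.   0. -49.  -7.] w 0.227 F [-0.1  0.4 -0.3]
turn [-0.002 -0.     0.006] shift after [5.1 3.3 1.8] shift before [5.1 3.3 1.8]
```

View pics/c5.png

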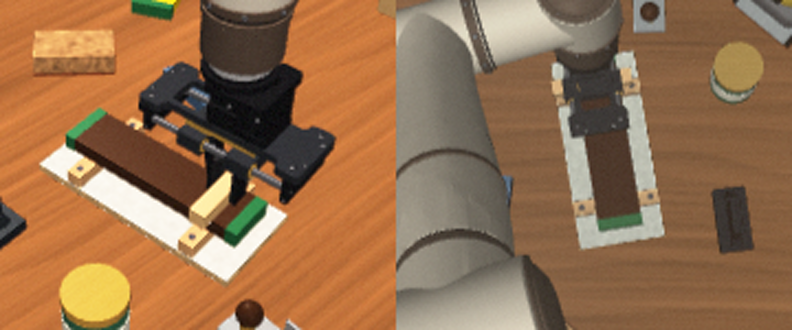

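Sticker held over the walnut above the far bearer, ~5 mm too far to +y; correct, lower and release.

{"method": "drive_tool", "body": {
  "steps": [0,0,0,0.005,0.0033,0,0,0,0,0,0,0,0,0,0,0,0,0,0,0,0]
}}

```text
time_s: 15.12
tcp_pos: [0.6403, 0.0271, 0.0757]
ee_rot: [[0.185, -0.983, 0.001], [-0.983, -0.185, 0.0], [-0.0, -0.001, -1.0]]
wrist_force: [-1.1, 0.3, 0.8]
gripper_width: 0.224
gripper_force: 30.0
```

```bash
python3 -c "
from h import *
plan(641.2,28,74.3,190.4)
im=r.capture('scene')
print(blob('scene',im,(355,220,402,266),(12,60,200),(30,130,255),.072))
"
```

```text
t 15.1167 tcp [640.3  27.1  75.7] j [ 17.  32.  -9.  -0. -49.  -6.] w 0.224 F [-1.1  0.3  0.8]
turn [-0.001  0.     0.005] shift after [-0.8 -1.1  1.4] shift before [-0.8 -1.1  1.4]
[645.    5.1  71.5  19.8 101.3]
```

{"method": "drive_tool", "body": {
  "steps": [0,0,0.005,-0.0005,-0.001,0.0014,0,0,0,0,0,0,0.0005,0,0,0,0,0,0,0,0,0,0,0,0,0,0,0.5,0,0,0,0,0,0,0.5,0,0,0,0,0,0,0.5,0,0,0,0,0,0,0.5,0,0,0,0,0,0,0.5,0,0,0,0,0,-0.03,0.5,0,0,0,0,0,-0.04,0.6]
}}

```text
time_s: 16.0
tcp_pos: [0.6384, 0.0276, 0.1394]
ee_rot: [[0.18, -0.984, -0.01], [-0.984, -0.18, -0.002], [0.0, 0.01, -1.0]]
wrist_force: [1.4, 0.0, 0.2]
gripper_width: 0.523
gripper_force: 0.0
```

{"method": "drive_tool", "body": {
  "steps": [0,0,0,0,0,-0.04,0.6,0,0,-0.12,0,0,0,0.6,0,0,-0.12,0,0,0,0.6,0,0,-0.12,0,0,0,0.6,0,0,-0.12,0,0,0,0.6,0,0,-0.12,0,0,0,0.6,0,0,-0.12,0,0,0,0.6,0,0,-0.12,0,0,0,0.6,0,0,-0.12,0,0,0,0.6,0,0,-0.12,0,0,0,0.6]
}}

```text
time_s: 16.83
tcp_pos: [0.6411, 0.0281, 0.1829]
ee_rot: [[0.954, -0.298, -0.0], [-0.298, -0.954, -0.0], [-0.0, 0.0, -1.0]]
wrist_force: [-0.1, 0.1, 0.1]
gripper_width: 0.595
gripper_force: 0.0
```

```bash
python3 -c "
from h import *
plan(463,160,120,264.4)
im=r.capture('scene')
print('beech',blob('scene',im,(350,215,402,270),(12,60,190),(30,130,255),.07))
im0=cv2.imread('pics/scene0.png')
print('grey',[blob('scene',i,(345,180,390,222),(100,90,125),(125,255,255),.02) for i in(im,im0)])
"
```

```text
t 16.8333 tcp [641.1  28.1 182.9] j [ 17.  26.  -2.  -0. -62.  56.] w 0.595 F [-0.1  0.1  0.1]
turn [ 0.     0.    -0.205] shift after [-190.1 -113.9   62.9] shift before [-209.3  -72.8   63. ]
beech [648.6  10.9 146.2  40.9 112.4]
grey [array([508.4, 154.3,  25.3,  18.4, 176.5]), array([467.4, 158.3, 107.6,  18.5, 174.6])]
```

{"method": "drive_tool", "body": {
  "steps": [0,0,-0.103,0,0,0,0.6,0,0,-0.103,0,0,0,0.6,0,0,0,-0.0313,-0.0188,0,0.6,0,0,0,-0.0313,-0.0188,0,0.6,0,0,0,-0.0313,-0.0188,0,0.6,0,0,0,-0.0313,-0.0188,0,0.6,0,0,0,-0.0313,-0.0188,0.02,0.6,0,0,0,-0.0313,-0.0188,0.02,0.6,0,0,0,0,0,0.02,0.6,0,0,0,0,0,0,0.6]
}}

```text
time_s: 17.72
tcp_pos: [0.4624, 0.1593, 0.1203]
ee_rot: [[0.995, -0.102, -0.006], [-0.102, -0.995, -0.004], [-0.006, 0.004, -1.0]]
wrist_force: [-0.8, -0.4, 0.5]
gripper_width: 0.599
gripper_force: 0.0
```

```bash
python3 -c "
from h import *
plan(465,159.5,24,264.4)
im=r.capture('scene');t=r.capture('top')
print('beech',blob('scene',im,(350,215,402,270),(12,60,190),(30,130,255),.07),blob('top',t,(285,125,350,162),(10,60,160),(30,130,255),.07))
cv2.imwrite('pics/c6.png',cv2.resize(np.hstack([im[160:310,280:460],t[100:250,220:400]]),None,fx=2.2,fy=2.2,interpolation=cv2.INTER_CUBIC))
"
```

```text
t 17.7167 tcp [462.4 159.3 120.3] j [ 38.  17. -27.  -0. -46.  46.] w 0.599 F [-0.8 -0.4  0.5]
turn [ 0.004  0.006 -0.005] shift after [ 2.5 -0.5 96.3] shift before [ 3.1 -0.9 96.3]
beech [648.5  11.  146.5  41.  112.4] [631.6  29.2 122.1  50.   91.4]
```

View pics/c6.png

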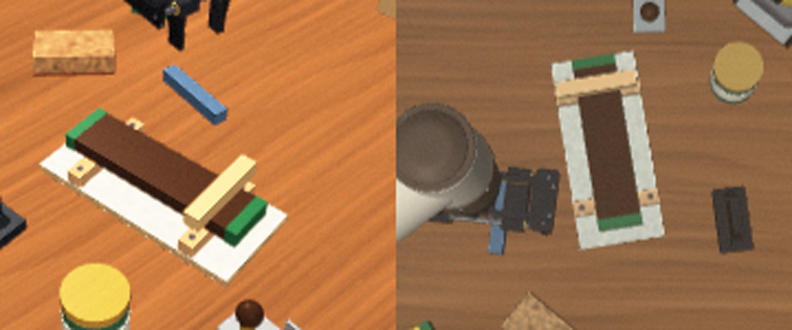

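Beech sits square across the walnut over the far bearer ((220,190) left half). Gripper above grey; descend and grip.

{"method": "drive_tool", "body": {
  "steps": [0,0,-0.005,0.002,0,0.035,0.6,0,0,0,0,0,0.035,0.6,0,0,0,0,0,0.02,0.6,0,0,0,0,0,0.006,0.6,0,0,0,0,0,0,0,0,0,0,0,0,0,0,0,0,0,0,0,0,0,0,0,0,0,0,0,0,0,0,0,0,0,0,0,0,0,0,0,0,0,0]
}}

```text
time_s: 18.65
tcp_pos: [0.4684, 0.1597, 0.0281]
ee_rot: [[0.995, -0.098, 0.002], [-0.098, -0.995, 0.001], [0.002, -0.001, -1.0]]
wrist_force: [-0.1, 0.2, -0.1]
gripper_width: 0.232
gripper_force: 0.2
```

{"method": "drive_tool", "body": {
  "steps": [0,0,0,0,0,0,0,0,0,0,0,0,0,0,0,0,0,0,0,0,0]
}}

```text
time_s: 18.9
tcp_pos: [0.4684, 0.1597, 0.0281]
ee_rot: [[0.995, -0.097, 0.001], [-0.097, -0.995, 0.001], [0.001, -0.001, -1.0]]
wrist_force: [-0.8, 0.0, 6.2]
gripper_width: 0.224
gripper_force: 30.0
```

{"method": "drive_tool", "body": {
  "steps": [0,0,0,0,0,-0.02,0,0,0,0,0,0,-0.04,0,0,0,0,0,0,-0.04,0,0,0,0,0,0,-0.02,0,0,0,0.117,0,0,0,0,0,0,0.117,0,0,0,0,0,0,0.117,0,0,0,0,0,0,0.117,0,0,0,0,0,0,0.117,0,0,0,0,0,0,0.117,0,0,0,0]
}}

```text
time_s: 19.73
tcp_pos: [0.4676, 0.1593, 0.147]
ee_rot: [[0.693, -0.721, -0.0], [-0.721, -0.693, -0.0], [-0.0, 0.0, -1.0]]
wrist_force: [-0.6, -0.4, 0.2]
gripper_width: 0.226
gripper_force: 30.0
```

{"method": "drive_tool", "body": {
  "steps": [0,0,0.117,0,0,0,0,0,0,0.117,0,0,0,0,0,0,0.117,0,0,0,0,0,0,0.117,0,0,0,0,0,0,0.117,0,0,0,0,0,0,0,0.041,0.0035,0,0,0,0,0,0.041,0.0035,0,0,0,0,0,0.041,0.0035,0,0,0,0,0,0.041,0.0035,0,0,0,0,0,0,0,0,0]
}}

```text
time_s: 20.57
tcp_pos: [0.4836, -0.0095, 0.1468]
ee_rot: [[0.178, -0.984, -0.002], [-0.984, -0.178, -0.001], [0.0, 0.002, -1.0]]
wrist_force: [0.1, 0.1, -0.0]
gripper_width: 0.227
gripper_force: 30.0
```

```bash
python3 -c "
from h import *
plan(484.4,-4,78.1,190.4)
"
```

```text
t 20.5667 tcp [483.6  -9.5 146.8] j [ 18.  14. -27.   0. -50.  -8.] w 0.227 F [ 0.1  0.1 -0. ]
turn [ 0.002 -0.    -0.003] shift after [-5.3 -1.8 68.7] shift before [-5.3 -1.9 68.7]
```

{"method": "drive_tool", "body": {
  "steps": [0,0,0,0,0,0.035,0,0,0,0,0,0,0.02,0,0,0,0,0,0,0.009,0,0,0,0,0,0,0,0,0,0,0,0,0,0,0]
}}

```text
time_s: 20.98
tcp_pos: [0.4848, -0.0041, 0.0833]
ee_rot: [[0.186, -0.983, -0.0], [-0.983, -0.186, -0.0], [0.0, 0.0, -1.0]]
wrist_force: [1.0, 0.2, 0.5]
gripper_width: 0.224
gripper_force: 30.0
```

```bash
python3 -c "
from h import *
plan(484.4,-4,78.1,190.4)
im=r.capture('scene')
print('grey',blob('scene',im,(290,190,360,260),(98,80,100),(125,255,255),.0755))
print(proj('scene',(.4945,-.055,.0755)))
"
```

```text
t 20.9833 tcp [484.8  -4.1  83.3] j [ 19.  19. -31.   0. -40.  -8.] w 0.224 F [1.  0.2 0.5]
turn [ 0.    -0.     0.006] shift after [-0.2  0.4  5.2] shift before [-0.2  0.4  5.2]
grey [491.2 -29.5  72.8  21.9 102.8]
[314.09148487 224.82447475]
```

{"method": "drive_tool", "body": {
  "steps": [0,0,0.005,-0.004,0,0,0,0,0,0,0,0,0.004,0,0,0,0,0,0,0.0012,0,0,0,0,0,0,0,0]
}}

```text
time_s: 21.37
tcp_pos: [0.4838, -0.0002, 0.0782]
ee_rot: [[0.181, -0.984, 0.001], [-0.984, -0.181, 0.0], [-0.0, -0.001, -1.0]]
wrist_force: [0.4, 0.0, 0.9]
gripper_width: 0.226
gripper_force: 30.0
```

```bash
python3 -c "
from h import *
plan(484.4,0,78.1,190.4)
im=r.capture('scene')
for k,x,y in(('far',641.2,28),('near',483.9,-1)):
    print(k,[proj('scene',((x+s*55*.181)/1e3,(y-s*55*.983)/1e3,.07)).round(1) for s in(1,-1)])
cv2.imwrite('pics/c7.png',cv2.resize(im[180:290,280:420],None,fx=5,fy=5,interpolation=cv2.INTER_CUBIC))
"
```

```text
t 21.3667 tcp [ 4.838e+02 -2.000e-01  7.820e+01] j [ 19.  20. -31.  -0. -39.  -9.] w 0.226 F [0.4 0.  0.9]
turn [-0.001  0.    -0.   ] shift after [-0.1 -0.6  0.1] shift before [-0.1 -0.6  0.1]
far [array([366.3, 257.5]), array([393. , 231.3])]
near [array([314. , 226.3]), array([341.7, 203.8])]
```

View pics/c7.png

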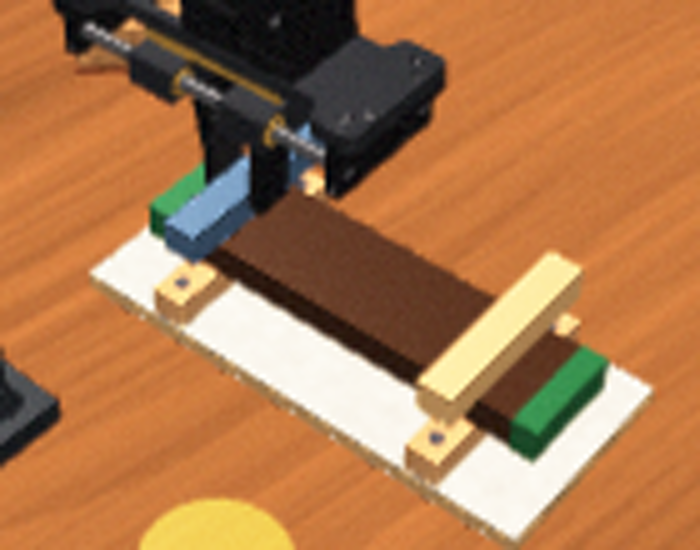

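Grey's end at crop (183,228) and beech's ends at (437,395)/(562,263) all agree with expected projections within ~2 px. Release and go for the maple.

{"method": "drive_tool", "body": {
  "steps": [0,0,0,0,0,0.0003,0,0,0,0,0,0,0,0.5,0,0,0,0,0,0,0.5,0,0,0,0,0,0,0.5,0,0,0,0,0,0,0.5,0,0,0,0,0,0,0.5,0,0,0,0,0,-0.03,0.5,0,0,0,0,0,-0.04,0.6,0,0,0,0,0,-0.04,1,0,0,0.12,0,0,0,1]
}}

```text
time_s: 22.25
tcp_pos: [0.4886, 0.0002, 0.1957]
ee_rot: [[0.061, -0.998, 0.016], [-0.998, -0.061, 0.002], [-0.001, -0.016, -1.0]]
wrist_force: [0.3, 0.0, 1.3]
gripper_width: 0.642
gripper_force: 0.0
```

{"method": "drive_tool", "body": {
  "steps": [0,0,0.122,0,0,0,1,0,0,0.122,0,0,0,1,0,0,0.122,0,0,0,1,0,0,0.122,0,0,0,1,0,0,0.122,0,0,0,1,0,0,0.122,0,0,0,1,0,0,0.122,0,0,0,1,0,0,0.122,0,0,0,1,0,0,0.122,0,0,0,1,0,0,0.122,0,0,0,1]
}}

```text
time_s: 23.08
tcp_pos: [0.4836, -0.0005, 0.1875]
ee_rot: [[-0.919, -0.395, -0.0], [-0.395, 0.919, 0.0], [0.0, 0.0, -1.0]]
wrist_force: [-0.1, -0.3, 1.3]
gripper_width: 1.002
gripper_force: 0.0
```

```bash
python3 -c "
from h import *
plan(521,-338,120,92.3)
"
```

```text
t 23.0833 tcp [483.6  -0.5 187.5] j [ 19.  11. -23.  -0. -55. -86.] w 1.002 F [-0.1 -0.3  1.3]
turn [ 0.    -0.     0.366] shift after [ -23.8 -338.7   67.5] shift before [  98.8 -324.8   67.5]
```

{"method": "drive_tool", "body": {
  "steps": [0,0,0.122,0,0,0,1,0,0,0.122,0,0,0,1,0,0,0.122,0,0,0,1,0,0,0,-0.0026,-0.0376,0,1,0,0,0,-0.0026,-0.0376,0,1,0,0,0,-0.0026,-0.0376,0,1,0,0,0,-0.0026,-0.0376,0,1,0,0,0,-0.0026,-0.0376,0,1,0,0,0,-0.0026,-0.0376,0,1,0,0,0,-0.0026,-0.0376,0,1]
}}

```text
time_s: 23.92
tcp_pos: [0.5138, -0.2644, 0.1875]
ee_rot: [[-0.999, -0.046, -0.0], [-0.046, 0.999, 0.0], [0.0, 0.0, -1.0]]
wrist_force: [1.3, 0.8, 0.5]
gripper_width: 1.0
gripper_force: 0.0
```

{"method": "drive_tool", "body": {
  "steps": [0,0,0,-0.0026,-0.0376,0.01,1,0,0,0,-0.0026,-0.0376,0.01,1,0,0,0,0,0,0.03,1,0,0,0,0,0,0.03,1,0,0,0,0,0,0.03,1,0,0,0,0,0,0,1,0,0,0,0,0,0,1]
}}

```text
time_s: 24.5
tcp_pos: [0.5216, -0.3373, 0.0762]
ee_rot: [[-0.999, -0.046, -0.004], [-0.046, 0.999, 0.001], [0.004, 0.001, -1.0]]
wrist_force: [0.4, 0.6, 0.8]
gripper_width: 1.0
gripper_force: 0.0
```

```bash
python3 -c "
from h import *
plan(521,-338.5,24,92.3)
"
```

```text
t 24.5 tcp [ 521.6 -337.3   76.2] j [-18.  31. -11.   0. -48. -69.] w 1.0 F [0.4 0.6 0.8]
turn [ 0.001 -0.004  0.006] shift after [ 0.6 -1.1 52.2] shift before [ 0.4 -1.2 52.2]
```

{"method": "drive_tool", "body": {
  "steps": [0,0,0.006,0,-0.001,0.03,1,0,0,0,0,0,0.015,1,0,0,0,0,0,0.007,1,0,0,0,0,0,0,0,0,0,0,0,0,0,0,0,0,0,0,0,0,0,0,0,0,0,0,0,0,0,0,0,0,0,0,0,0,0,0,0,0,0,0,0,0,0,0,0,0,0]
}}

```text
time_s: 25.33
tcp_pos: [0.5229, -0.3385, 0.0262]
ee_rot: [[-0.999, -0.04, 0.001], [-0.04, 0.999, -0.0], [-0.001, -0.0, -1.0]]
wrist_force: [-0.6, -0.5, 0.4]
gripper_width: 0.555
gripper_force: 0.3
```

{"method": "drive_tool", "body": {
  "steps": [0,0,0,0,0,0,0,0,0,0,0,0,0,0,0,0,0,0,0,0,0,0,0,0,0,0,0,0]
}}

```text
time_s: 25.67
tcp_pos: [0.5229, -0.3386, 0.0261]
ee_rot: [[-0.999, -0.04, 0.001], [-0.04, 0.999, -0.0], [-0.001, -0.0, -1.0]]
wrist_force: [-0.0, 1.4, 3.5]
gripper_width: 0.523
gripper_force: 30.0
```

{"method": "drive_tool", "body": {
  "steps": [0,0,0,0,0,-0.01,0,0,0,0,0,0,-0.03,0,0,0,0,0,0,-0.04,0,0,0,0,0,0,-0.04,0,0,0,0,0,0,-0.04,0,0,0,-0.07,0,0,0,0,0,0,-0.071,0,0,0,0,0,0,0,-0.0116,0.0377,0,0,0,0,0,-0.0116,0.0377,0,0,0,0,0,-0.0116,0.0377,0,0]
}}

```text
time_s: 26.5
tcp_pos: [0.5357, -0.2199, 0.1854]
ee_rot: [[-0.984, -0.177, -0.001], [-0.177, 0.984, 0.001], [0.001, 0.001, -1.0]]
wrist_force: [0.3, 0.3, -1.3]
gripper_width: 0.526
gripper_force: 30.0
```

{"method": "drive_tool", "body": {
  "steps": [0,0,0,-0.0116,0.0377,0,0,0,0,0,-0.0116,0.0377,0,0,0,0,0,-0.0116,0.0377,0,0,0,0,0,-0.0116,0.0377,0,0,0,0,0,-0.0116,0.0377,0,0,0,0,0,-0.0116,0.0377,0,0,0,0,0,0,0,0.03,0,0,0,0,0,0,0.025,0,0,0,0,0,0,0,0,0,0,0,0,0,0,0]
}}

```text
time_s: 27.33
tcp_pos: [0.5633, 0.0139, 0.1297]
ee_rot: [[-0.984, -0.18, -0.004], [-0.18, 0.984, -0.001], [0.004, -0.001, -1.0]]
wrist_force: [1.6, -0.9, 0.3]
gripper_width: 0.525
gripper_force: 30.0
```

```bash
python3 -c "
from h import *
plan(564.5,13.8,96.1,100.4)
im=r.capture('top');z=r.sense()['tcp_pos'][2]-.006;cv2.imwrite('pics/t8.png',im)
for n,roi in(('top',(290,165,370,225)),('scene',(270,150,345,240)),('scene',(340,210,440,280))):
  print(blob(n,r.capture(n),roi,(0,150,90),(7,255,255),z))
"
```

```text
t 27.3333 tcp [563.3  13.9 129.7] j [ 18.  22. -17.   0. -51. -98.] w 0.525 F [ 1.6 -0.9  0.3]
turn [-0.001 -0.004 -0.   ] shift after [-1.2 -0.3 33.6] shift before [-1.3 -0.3 33.6]
[449.8  -5.3  47.9  15.1 103.3]
[458.4 -27.2  49.3  14.5 135.7]
[681.5  28.1  65.8  23.  101.4]
```

{"method": "drive_tool", "body": {
  "steps": [0,0,0,-0.001,0,0.018,0,0,0,0,0,0,0.009,0,0,0,0,0,0,0.003,0,0,0,0,0,0,0,0,0,0,0,0,0,0,0]
}}

```text
time_s: 27.95
tcp_pos: [0.5656, 0.0141, 0.1011]
ee_rot: [[-0.984, -0.18, 0.001], [-0.18, 0.984, -0.0], [-0.0, -0.0, -1.0]]
wrist_force: [-0.9, -0.9, -0.6]
gripper_width: 0.527
gripper_force: 30.0
```

```bash
python3 -c "
from h import *
plan(564.5,13.8,96.1,100.4)
im=r.capture('top')
print(blob('top',im,(290,165,370,225),(0,150,90),(7,255,255),r.sense()['tcp_pos'][2]-.006))
im=r.capture('scene')
cv2.imwrite('pics/c8.png',cv2.resize(im[150:290,260:440],None,fx=4,fy=4,interpolation=cv2.INTER_CUBIC))
"
```

```text
t 27.95 tcp [565.6  14.1 101.1] j [ 18.  24. -18.   0. -47. -98.] w 0.527 F [-0.9 -0.9 -0.6]
turn [-0.     0.    -0.001] shift after [ 1.2 -0.1  5. ] shift before [ 1.2 -0.1  5. ]
[450.6  -5.   48.   14.5 102. ]
```

View pics/c8.png

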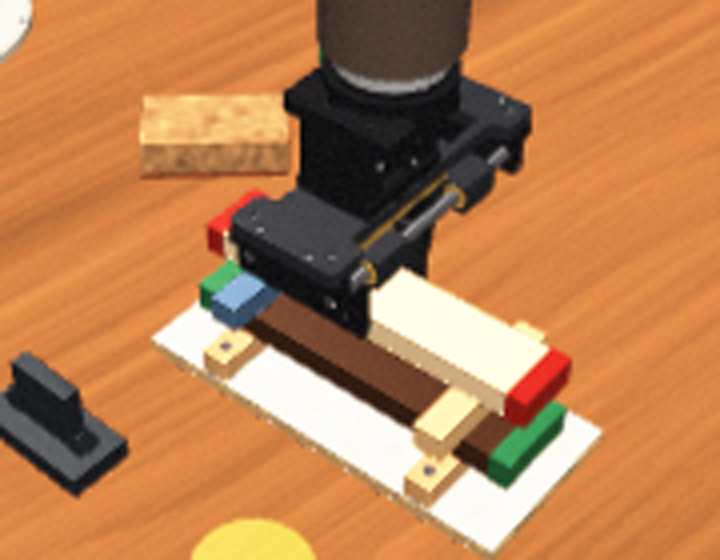

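Maple hovers in line over both stickers ((470,340) crop), clear of everything. Lower and release.

{"method": "drive_tool", "body": {
  "steps": [0,0,0,0.0005,-0.0005,0.003,0,0,0,0,0,0,0.0015,0,0,0,0,0,0,0.0008,0,0,0,0,0,0,0,0,0,0,0,0,0,0,0.8,0,0,0,0,0,0,0.8,0,0,0,0,0,0,0.8,0,0,0,0,0,0,0.8,0,0,0,0,0,0,0.8,0,0,0,0,0,0,0.8]
}}

```text
time_s: 28.88
tcp_pos: [0.565, 0.0137, 0.0952]
ee_rot: [[-0.984, -0.18, -0.0], [-0.18, 0.984, -0.0], [0.0, -0.0, -1.0]]
wrist_force: [0.5, -0.3, -1.1]
gripper_width: 0.791
gripper_force: 0.0
```

{"method": "drive_tool", "body": {
  "steps": [0,0,0,0,0,-0.03,0.8,0,0,0,0,0,-0.04,0.8,0,0,0,0,0,-0.04,0.6,0,0,0,0,0,0,0.5]
}}

```text
time_s: 29.22
tcp_pos: [0.5697, 0.0142, 0.2143]
ee_rot: [[-0.983, -0.182, 0.017], [-0.182, 0.983, 0.002], [-0.017, -0.001, -1.0]]
wrist_force: [1.9, 0.3, 0.5]
gripper_width: 0.719
gripper_force: 0.0
```

```bash
python3 -c "
from h import *
im=r.capture('scene')
im0=cv2.imread('pics/scene0.png')
# rib top in the scene picture
cv2.imwrite('pics/c9.png',cv2.resize(np.hstack([cv2.imread('pics/top0.png')[175:225,350:400],im0[230:280,250:300]]),None,fx=8,fy=8,interpolation=cv2.INTER_CUBIC))
for z,h in((.016,45),):
  c=np.array([462.5,-164]);a=np.radians(8.3);u=np.array([np.cos(a),np.sin(a)]);v=np.array([-u[1],u[0]])
  for n,o in(('top',(350,175)),('scene',(250,230))): print(n,[((proj(n,[*((c+s*25*u+q*7*v)/1e3),.06])-o+.5)*8+(400 if n=='scene' else 0)*np.array([1,0])).round() for s in(1,-1) for q in(1,-1)])
plan(462.5,-163.5,150,98.3)
"
```

```text
top [array([172., 118.]), array([209., 113.]), array([191., 250.]), array([228., 246.])]
scene [array([642., 132.]), array([607., 158.]), array([531.,  52.]), array([497.,  77.])]
t 29.2667 tcp [567.7  14.2 210.5] j [ 18.  18. -11.   0. -61. -97.] w 0.684 F [-0.7 -0.2 -0.7]
turn [0.    0.011 0.037] shift after [ 129.8 -160.7   60.5] shift before [ 136.2 -155.8   58.9]
```

View pics/c9.png

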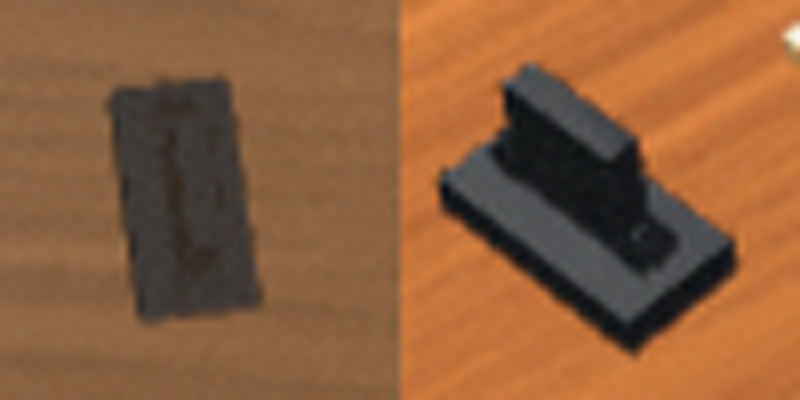

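Rib top in the scene crop is at corners (533,63)–(638,138), within about 1 px of predicted. Go above the weight.

{"method": "drive_tool", "body": {
  "steps": [0,0,0.037,0,0,0,0.5,0,0,0,0.021,-0.027,0,0.5,0,0,0,0.021,-0.027,0,0.5,0,0,0,0.021,-0.027,0,0.5,0,0,0,0.021,-0.027,0,0.5,0,0,0,0.021,-0.027,0,0.5,0,0,0,0.021,-0.027,0,0.5,0,0,0,0,0,0.04,0.5,0,0,0,0,0,0.04,0.5,0,0,0,0,0,0,0.5]
}}

```text
time_s: 30.1
tcp_pos: [0.4572, -0.1646, 0.1185]
ee_rot: [[-0.99, -0.139, -0.016], [-0.139, 0.99, 0.003], [0.015, 0.005, -1.0]]
wrist_force: [-1.5, 0.3, -1.8]
gripper_width: 0.5
gripper_force: 0.0
```

{"method": "drive_tool", "body": {
  "steps": [0,0,0,0,0,0,0.5,0,0,0,0,0,0,0.5]
}}

```text
time_s: 30.27
tcp_pos: [0.4647, -0.1647, 0.1266]
ee_rot: [[-0.989, -0.145, 0.001], [-0.145, 0.989, -0.001], [-0.001, -0.001, -1.0]]
wrist_force: [0.7, -0.7, 1.0]
gripper_width: 0.502
gripper_force: 0.0
```

```bash
python3 -c "
from h import *
plan(463.5,-165,40,98.3)
im=r.capture('scene');t=r.capture('top');cv2.imwrite('pics/t10.png',t)
red=((0,150,90),(7,255,255))
print('maple ends',blob('top',t,(285,105,345,150),*red,.09),blob('top',t,(285,170,345,220),*red,.09))
print('cream',blob('top',t,(285,115,345,215),(14,20,170),(40,100,255),.09))
cv2.imwrite('pics/c10.png',cv2.resize(np.hstack([im[150:300,220:420],t[100:250,260:460]]),None,fx=2,fy=2,interpolation=cv2.INTER_CUBIC))
"
```

```text
t 30.2667 tcp [ 464.7 -164.7  126.6] j [ -1.  16. -27.   0. -47. -81.] w 0.502 F [ 0.7 -0.7  1. ]
turn [-0.001  0.001  0.   ] shift after [ 1.2 -0.1 86.6] shift before [ 1.3  0.  86.6]
maple ends [675.3  36.9  47.   13.  101.2] None
cream [624.3  26.3 114.3  91.1 100.3]
```

View pics/c10.png

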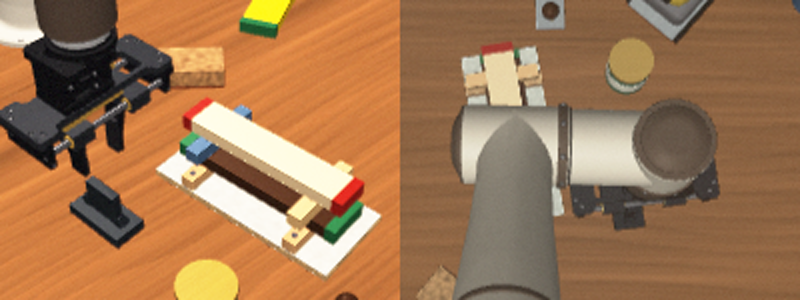

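Maple rests squarely on both stickers. Gripper above the weight; descend.

{"method": "drive_tool", "body": {
  "steps": [0,0,0,0.001,0,0.035,0.5,0,0,0,0,0,0.03,0.5,0,0,0,0,0,0.015,0.5,0,0,0,0,0,0.005,0.5,0,0,0,0,0,0,0.5,0,0,0,0,0,0,0.5]
}}

```text
time_s: 30.87
tcp_pos: [0.464, -0.1648, 0.0418]
ee_rot: [[-0.99, -0.144, 0.003], [-0.144, 0.99, -0.0], [-0.003, -0.001, -1.0]]
wrist_force: [-0.0, 0.7, -0.3]
gripper_width: 0.501
gripper_force: 0.0
```

{"method": "drive_tool", "body": {
  "steps": [0,0,0,0,0,0,0,0,0,0,0,0,0,0,0,0,0,0,0,0,0,0,0,0,0,0,0,0,0,0,0,0,0,0,0,0,0,0,0,0,0,0,0,0,0,0,0,0,0,0,0,0,0,0,0,0,0,0,0,0,0,0,0,0,0,0,0,0,0,0]
}}

```text
time_s: 31.7
tcp_pos: [0.4628, -0.165, 0.0407]
ee_rot: [[-0.99, -0.143, 0.001], [-0.143, 0.99, -0.0], [-0.001, -0.0, -1.0]]
wrist_force: [-1.3, -1.8, 5.2]
gripper_width: 0.16
gripper_force: 30.0
```

{"method": "drive_tool", "body": {
  "steps": [0,0,0,0,0,-0.005,0,0,0,0,0,0,-0.02,0,0,0,0,0,0,-0.03,0,0,0,0,0,0,-0.035,0,0,0,0,0,0,-0.035,0,0,0,0,0,0,-0.03,0,0,0,-0.037,0,0,-0.005,0,0,0,0,0,0,0,0,0,0,0,0,0,0,0]
}}

```text
time_s: 32.45
tcp_pos: [0.4604, -0.1641, 0.1983]
ee_rot: [[-0.984, -0.178, -0.005], [-0.178, 0.984, 0.002], [0.004, 0.003, -1.0]]
wrist_force: [-0.3, 0.4, -8.0]
gripper_width: 0.16
gripper_force: 30.0
```

```bash
python3 -c "
from h import *
plan(563,14.3,130.7,100.4)
"
```

```text
t 32.45 tcp [ 460.4 -164.1  198.3] j [ -1.  11. -22.  -0. -57. -79.] w 0.16 F [-0.3  0.4 -8. ]
turn [ 0.003 -0.004 -0.003] shift after [-133.1  156.9   67.6] shift before [-133.   157.1   67.6]
```

{"method": "drive_tool", "body": {
  "steps": [0,0,-0.003,-0.01,0.012,0,0,0,0,0,-0.02,0.023,0,0,0,0,0,-0.024,0.029,0,0,0,0,0,-0.024,0.029,0,0,0,0,0,-0.024,0.029,0,0,0,0,0,-0.02,0.023,0,0,0,0,0,-0.01,0.012,0,0,0,0,0,0,0,0.02,0,0,0,0,0,0,0.02,0,0,0,0,0,0,0.01,0]
}}

```text
time_s: 33.28
tcp_pos: [0.5598, 0.0134, 0.1448]
ee_rot: [[-0.983, -0.181, -0.011], [-0.181, 0.983, -0.001], [0.011, 0.001, -1.0]]
wrist_force: [-1.1, -0.2, -8.4]
gripper_width: 0.159
gripper_force: 30.0
```

{"method": "drive_tool", "body": {
  "steps": [0,0,0,0,0,0,0,0,0,0,0,0,0,0,0,0,0,0,0,0,0]
}}

```text
time_s: 33.53
tcp_pos: [0.5641, 0.0133, 0.1509]
ee_rot: [[-0.983, -0.182, 0.001], [-0.182, 0.983, -0.0], [-0.001, -0.0, -1.0]]
wrist_force: [0.8, 0.4, -7.4]
gripper_width: 0.156
gripper_force: 30.0
```

```bash
python3 -c "
from h import *
plan(563,14.3,130.7,100.4)
im=r.capture('scene')
cv2.imwrite('pics/c11.png',cv2.resize(im[130:290,260:440],None,fx=3.5,fy=3.5,interpolation=cv2.INTER_CUBIC))
"
```

```text
t 33.5333 tcp [564.1  13.3 150.9] j [ 18.  21. -16.   0. -54. -97.] w 0.156 F [ 0.8  0.4 -7.4]
turn [-0.     0.001  0.002] shift after [ 0.9  1.2 20.2] shift before [ 1.   1.2 20.2]
```

View pics/c11.png

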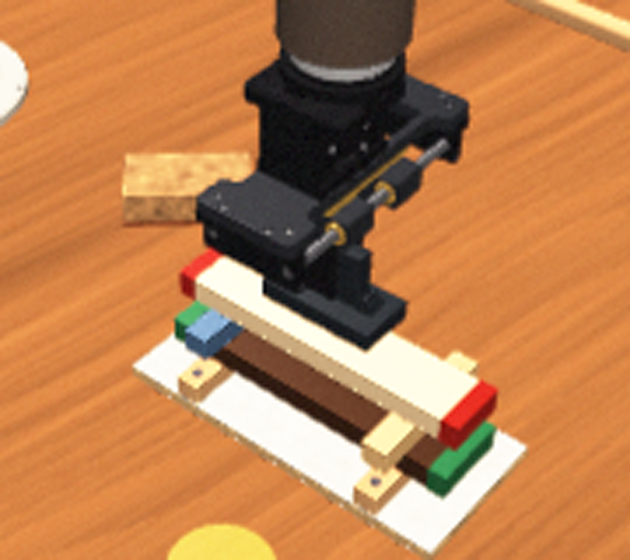

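Weight held upright over the maple's middle, aligned. Lower gently.

{"method": "drive_tool", "body": {
  "steps": [0,0,0,0.001,0.001,0.01,0,0,0,0,0,0,0.005,0,0,0,0,0,0,0.003,0,0,0,0,0,0,0,0,0,0,0,0,0,0,0,0,0,0,0,0,0,0]
}}

```text
time_s: 34.08
tcp_pos: [0.5627, 0.0145, 0.1326]
ee_rot: [[-0.983, -0.183, 0.001], [-0.183, 0.983, -0.0], [-0.001, -0.0, -1.0]]
wrist_force: [0.3, 0.2, -7.5]
gripper_width: 0.158
gripper_force: 30.0
```

```bash
python3 -c "
from h import *
plan(563,14.3,130.7,100.4)
"
```

```text
t 34.0833 tcp [562.7  14.5 132.6] j [ 18.  22. -17.   0. -51. -97.] w 0.158 F [ 0.3  0.2 -7.5]
turn [-0.     0.001  0.002] shift after [-0.3 -0.2  1.9] shift before [-0.3 -0.2  1.9]
```

{"method": "drive_tool", "body": {
  "steps": [0,0,0,0,0,0.0015,0,0,0,0,0,0,0.0007,0,0,0,0,0,0,0,0,0,0,0,0,0,0,0]
}}

```text
time_s: 34.42
tcp_pos: [0.5629, 0.0145, 0.1308]
ee_rot: [[-0.983, -0.183, 0.001], [-0.183, 0.983, 0.0], [-0.001, -0.0, -1.0]]
wrist_force: [-0.9, 1.2, -3.2]
gripper_width: 0.161
gripper_force: 30.0
```

Load is transferring (−7.5 → −3.2 N). One touch more, then open and rise.

{"method": "drive_tool", "body": {
  "steps": [0,0,0,0,0,0.0004,0,0,0,0,0,0,0,0,0,0,0,0,0,0,0.4,0,0,0,0,0,0,0.4,0,0,0,0,0,0,0.4,0,0,0,0,0,0,0.4,0,0,0,0,0,0,0.4,0,0,0,0,0,0,0.4]
}}

```text
time_s: 35.08
tcp_pos: [0.5626, 0.0144, 0.1298]
ee_rot: [[-0.983, -0.183, 0.0], [-0.183, 0.983, -0.0], [-0.0, -0.0, -1.0]]
wrist_force: [0.2, 0.1, 0.5]
gripper_width: 0.394
gripper_force: 0.0
```

{"method": "drive_tool", "body": {
  "steps": [0,0,0,0,0,-0.01,0.4,0,0,0,0,0,-0.03,0.4,0,0,0,0,0,-0.04,0.4,0,0,0,0,0,-0.04,0.4,0,0,0,0,-0.035,0,0.4,0,0,0,0,-0.035,0,0.4,0,0,0,0,-0.035,0,0.4,0,0,0,0,-0.035,0,0.4,0,0,0,0,-0.035,0,0.4,0,0,0,0,-0.035,0,0.4]
}}

```text
time_s: 35.92
tcp_pos: [0.6009, -0.1937, 0.2509]
ee_rot: [[-0.983, -0.183, 0.001], [-0.183, 0.983, -0.0], [-0.001, -0.0, -1.0]]
wrist_force: [0.5, 1.1, -0.3]
gripper_width: 0.404
gripper_force: 0.0
```

{"method": "drive_tool", "body": {
  "steps": [0,0,0,0,-0.03,0,0.4,0,0,0,0,-0.02,0,0.4,0,0,0,0,0,0,0.4,0,0,0,0,0,0,0.4,0,0,0,0,0,0,0.4]
}}

```text
time_s: 36.33
tcp_pos: [0.6098, -0.2409, 0.2501]
ee_rot: [[-0.983, -0.183, 0.0], [-0.183, 0.983, 0.0], [-0.0, 0.0, -1.0]]
wrist_force: [-0.8, 0.5, -0.4]
gripper_width: 0.398
gripper_force: 0.0
```

```bash
python3 -c "
from h import *
im=r.capture('scene');t=r.capture('top')
cv2.imwrite('pics/c12.png',cv2.resize(np.hstack([im[170:320,260:440],t[90:240,250:430]]),None,fx=2.2,fy=2.2,interpolation=cv2.INTER_CUBIC))
print('tin',blob('top',t,(355,115,395,150),(15,100,100),(28,255,255),.076)) 
print(r.sense()['time_s'],r.sense()['wrist_force'])
"
```

```text
tin [ 6.669e+02 -1.724e+02  7.840e+01  2.150e+01  2.000e-01]
36.4333 [-0.37624723 -1.20122785  0.27694118]
```

View pics/c12.png

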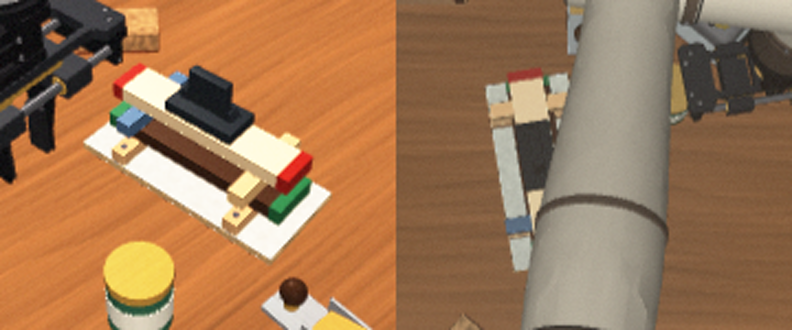

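The stack is complete: the weight stands upright on the middle of the maple (left half (210,100)), and the tin (140,290) is untouched. Handing in.

```bash
python3 -c "
from station import r
print(r.finish_job())"
```

```text
the job is handed in; nothing more can be done
None
```

The stack is built in the order asked (walnut, beech sticker on the far bearer, grey sticker on the near one, maple, weight upright in the middle) and handed in at about 36 s, with the arm clear and the tin never touched; the hand-in returned no verdict.

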